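# Roll the drying tubes apart onto their lines

## Task

Two leather-hard clay tubes lie side by side, almost touching, in the middle of the plaster drying bat. Gently roll them apart under the fingertips, each onto the pencil line on its own side, so that each comes to rest lying centred along its line. Roll them, do not drag or lift them, and leave everything else on the bench where it is.

Things in the scene. Friction and masses are not known exactly. Their poses are not given: they have to be found in the camera images.
- thick_tube: the thicker of the two tubes: plain brown leather-hard clay tube, open at both ends, lying on the bat: outer diameter 60 mm, 160 mm long, about 360 g. Origin on its axis, half-way along, 30 mm above the bat. x along the tube; y and z turn as it rolls. Rolls freely, stays where it is left, starts within 3 degrees of parallel to the lines. Rolled without slip, it moves half as far as a fingertip on its top.
- thin_tube: the thinner of the two tubes: plain brown leather-hard clay tube, open at both ends, lying on the bat: outer diameter 48 mm, 160 mm long, about 240 g. Origin on its axis, half-way along, 24 mm above the bat. x along the tube; y and z turn as it rolls. Rolls freely, stays where it is left, starts within 3 degrees of parallel to the lines. Rolled without slip, it moves half as far as a fingertip on its top.
- line_left (a point): middle of the pencil line on the bat's left side (towards the bat's +y), on its upper face: a straight dark line 3 mm wide, 290 mm long, showing beyond both ends of a tube lying on it. x along the line, y across it as the bat's y, z up. The two lines are parallel, 190 mm apart.
- line_right (a point): middle of the pencil line on the bat's right side (towards the bat's -y), on its upper face: a straight dark line 3 mm wide, 290 mm long, showing beyond both ends of a tube lying on it. x along the line, y across it as the bat's y, z up. The two lines are parallel, 190 mm apart.
- bat: cream plaster drying bat, a fixed flat slab 320 mm (x) by 340 mm (y), 30 mm thick, on the bench, turned by up to 0.3 rad; origin at the centre of its underside, x along the pencil lines, y across them from the right line to the left one, z up. Either tube may be the left one.
- beaker: small pale clay beaker standing on the bat beyond the tubes' far ends: 50 mm across, 70 mm high, origin at the centre of its underside; stays where it is
- knife: fettling knife with a wooden handle lying on the bat before the tubes' near ends: 170 mm long along its x, 13 mm thick, origin on its underside near the middle; stays where it is
- brush: wide black brush with a dark red handle lying on the bench: 215 mm long, 62 mm wide, 22 mm high, origin on its underside under the ferrule's front end; stays where it is
- cup: brown clay cup standing on the bench: 72 mm across, 75 mm high, origin at the centre of its underside; stays where it is
- bottle: white plastic bottle standing on the bench: 56 mm across, 120 mm high, origin at the centre of its underside; stays where it is
- rib: flat wooden rib (scraper) lying on the bench: 105 by 55 mm, 6 mm thick, origin at the centre of its underside; stays where it is
Mind the look-alikes: they are no part of the job. What is shaped like the thin_tube but green is not meant.

How it is judged:
By the outcome, as a careful person would: the job done as asked, in the order asked, and still so for the second after the job is handed in, with the robot touching nothing.
It also fails if it takes over 54 s, if anything falls off the work surface, if the arm or the gripper's body presses on something with over 40 N, if the wrist force passes 120 N, or if a joint passes its speed limit or range.

## Robot

A 6-joint arm with a two-finger parallel gripper is mounted at the origin on the work surface. World frame = base frame: x ahead of the robot, y to its left, z up, the work surface at z = 0. Lengths are in m, angles in rad, forces in N, time in s.
With the tool pointing down it reaches from about 0.35 to 0.975 m from the base axis. Payload 4.9 kg.
Tool frame: the origin (TCP) lies midway between the tips of the shut fingers; the grasp point (between the pads) lies 19 mm behind it; z points along the fingers, y is the direction in which the jaws open and shut (so a half turn about z gives the same grasp; the last joint's range is limited). The gripper opens to 85 mm and grips with 20 to 120 N. Pads are 22 mm wide; open, the fingers measure 114 mm over their backs; the gripper's body (76 mm by 85 mm) begins 54 mm behind the grasp point. The pads swing forward as they close: fully open they stand 13 mm farther back than shut.
Start: joints at [-1.352, 0.053, 1.613, -0, 1.476, -0.119], TCP at [0.207, -0.59, 0.231] pointing down, gripper open.
Joint ranges: [-3.01, 3.01], [-1.01, 2.22], [0.06, 2.58], [-1.02, 4.17], [0.09, 2.62], [-3.14, 3.14]. Speed limits (rad/s): [2.57, 2.57, 3.14, 3.14, 3.14, 3.14].

## Interface

Orientations are given as a rotation vector (axis times angle).
In Python, from station import ctrl gives the robot as it stands.
- The arm moves only by the tool apply_moves, never from a script. Its argument "rows" is a list of rows, each a list of 6 numbers: the shift along the tool's x, y, z in cm, then the turn, a rotation vector about the tool's x, y, z in units of 5 degrees (1.0 is 5 degrees). In form: [[x, y, z, rx, ry, rz], ...]. A call has 1 to 20 rows; each row is the pose to reach, as a shift and turn from the pose measured when the call began, along the tool's axes at that moment; what a row does not reach only later rows make up. A row lasts 1/10 s, in which the tool goes at most 50 mm and 8.59 degrees, less where a joint would pass 70% of its speed; a pose out of reach is approached as far as the arm can. A call with a gripper value outside its range is refused whole. "grip" is the closure, from 0 (fully open) to 1 (shut), set as the call begins (left out, the last holds). The fingers move at their own pace and stop on an object; "squeeze" is the grip in N (left out, the last holds). Time passes only in rows, so rows that repeat a pose let the fingers close. It gives the time, the measured TCP pose, the force and the opening at its end, in the units of the state.
- ctrl.get_obs(): the state, without advancing time (a new reading comes with each control period).
- ctrl.get_image(name): name is "side" or "top"; returns a dict with "color" (384x512x3 uint8, blue, green, red), "mtx" (3x3 intrinsics, pixels), "rvec" (rotation vector, rad) and "tvec" (3), from world to camera coordinates, as OpenCV has them. Camera axes: x right, y down, z forward; pixel columns grow to the right and rows downward; lengths in m; the calibration is good to about 2 mm. A picture is of the moment at which its call begins. There is no depth.
- ctrl.finish_job(): hands the job in, once; it reports no verdict.
The state is a dict: "t": time; "q": joint angles; "dq": joint speeds; "effort": joint torques, N m; "tool_pos": TCP position; "tool_rot": TCP orientation; "contact_force": force on the tool from outside, world axes, zero at the start; "wrist_torque": the same for the moment, N m; "opening": finger opening in m.
Only numpy, scipy, OpenCV 4.12 (cv2) and the standard library are available. Lean on these libraries where they do the work, as an engineer would, in place of code of your own. Each camera call takes 0.05 s, during which the arm holds its last target.

## Working session

There is one attempt and no reset: what is moved stays moved. The work goes in short steps, Python scripts to look and compute and a tool call to move; the robot and the scene stay as the last step left them, time stands still between calls to the robot, and variables do not carry over. Pictures are saved under pics/ and viewed, and the job is handed in when it is done.

Besides the shell and the picture viewer there is one more tool, called by a JSON object that holds its "method" and its "body", one argument or row to a line. apply_moves: Moves the arm, as the interface text tells. Its arguments: {"type":"object","properties":{"rows":{"type":"array","items":{"type":"array","items":{"type":"number"}}},"grip":{"type":"number"},"squeeze":{"type":"number"}},"required":["rows"]}

```bash
mkdir -p pics; ls
python3 - <<'E'
from station import ctrl
import cv2,numpy as np
for n in("top","side"):
    d=ctrl.get_image(n); cv2.imwrite(f"pics/{n}0.png",d["color"])
    print(n,np.round(d["mtx"],1).tolist(),np.round(d["rvec"],4).ravel(),np.round(d["tvec"],4).ravel())
    R=cv2.Rodrigues(np.array(d["rvec"],float))[0];print(-R.T@np.array(d["tvec"]).ravel())
o=ctrl.get_obs();print({k:np.round(v,3).tolist() for k,v in o.items()})
E
```

```text
pics
top [[439.4, 0.0, 256.6], [0.0, 439.4, 191.7], [0.0, 0.0, 1.0]] [ 2.1172 -2.1721  0.1431] [-0.0037  0.4396  1.0747]
[ 0.28404739 -0.02139118  1.12566224]
side [[497.3, 0.0, 259.0], [0.0, 497.3, 195.2], [0.0, 0.0, 1.0]] [ 0.4402 -2.5539  1.443 ] [0.3981 0.1499 1.4757]
[-0.0333118   1.25034355  0.89121132]
{'t': 0.1, 'q': [-1.352, 0.053, 1.614, -0.0, 1.476, -0.119], 'dq': [-0.001, 0.0, -0.003, -0.0, -0.001, -0.001], 'effort': [-0.001, -39.49, -37.137, -0.0, 0.004, 0.0], 'tool_pos': [0.207, -0.589, 0.23], 'tool_rot': [-3.095, -0.528, 0.0], 'contact_force': [0.333, -0.206, 0.289], 'wrist_torque': [-0.025, -0.004, 0.007], 'opening': 0.085}
```

View pics/top0.png

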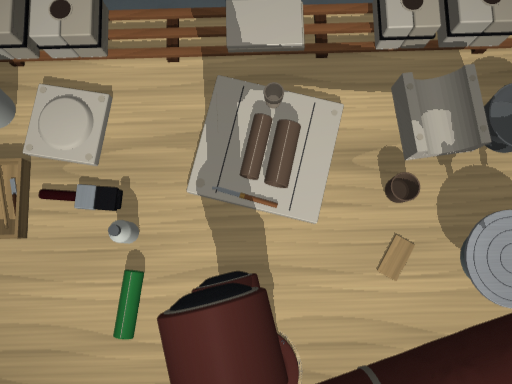

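View pics/side0.png

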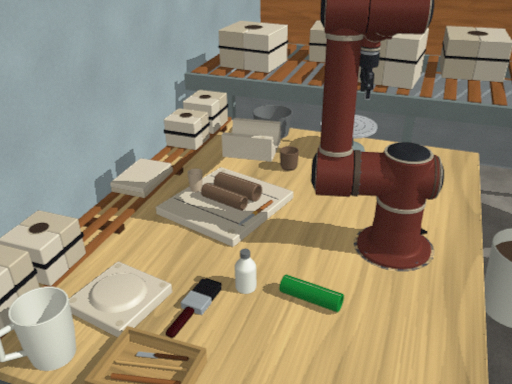

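Run:
```python
import cv2
a=cv2.imread("pics/top0.png")[65:230,180:350]
cv2.imwrite("pics/top0z.png",cv2.resize(a,None,fx=3.5,fy=3.5,interpolation=cv2.INTER_CUBIC))
a=cv2.imread("pics/side0.png")[150:250,145:305]
cv2.imwrite("pics/side0z.png",cv2.resize(a,None,fx=5,fy=5,interpolation=cv2.INTER_CUBIC))
```

```text
(no output)
```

View pics/top0z.png

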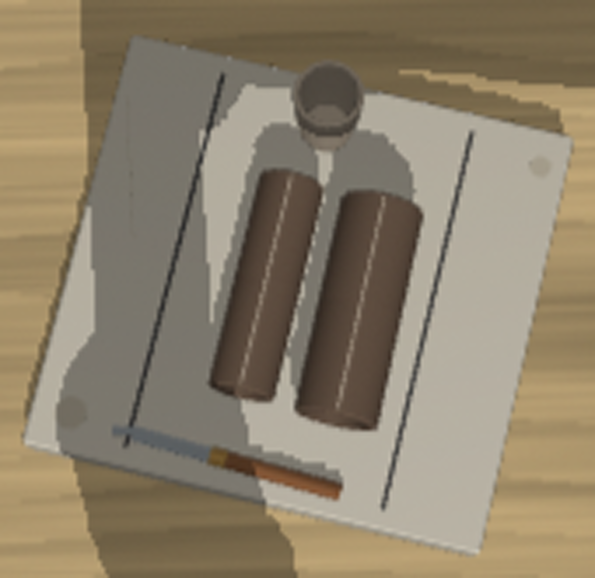

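View pics/side0z.png

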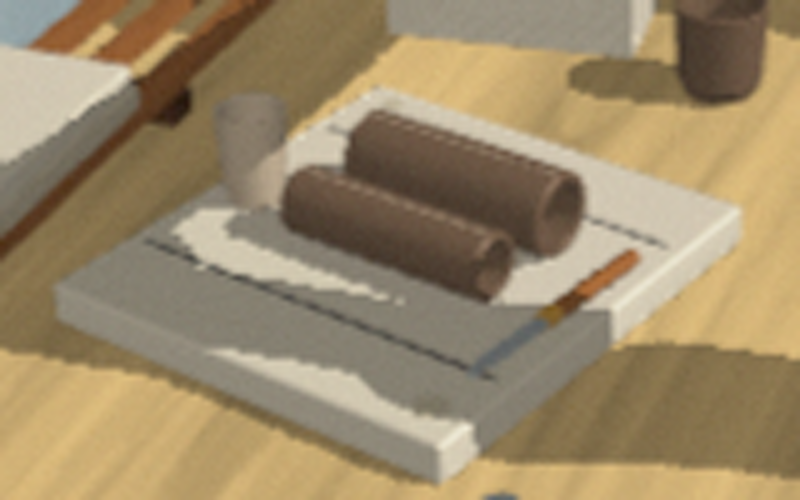

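```bash
cat > h.py <<'E'
import cv2,numpy as np
def cam(d):
    R=cv2.Rodrigues(np.array(d["rvec"],float))[0];t=np.array(d["tvec"],float).ravel()
    return np.array(d["mtx"],float),R,t
def rays(d,px):
    K,R,t=cam(d);px=np.atleast_2d(np.array(px,float))
    v=np.c_[px,np.ones(len(px))]@np.linalg.inv(K).T@R
    return -R.T@t,v/np.linalg.norm(v,axis=1)[:,None]
def onz(d,px,z):
    c,v=rays(d,px);return c+v*((z-c[2])/v[:,2])[:,None]
def proj(d,P):
    return cv2.projectPoints(np.atleast_2d(np.array(P,float)),np.array(d["rvec"],float),np.array(d["tvec"],float),np.array(d["mtx"],float),None)[0].reshape(-1,2)
E
python3 - <<'E'
from station import ctrl
from h import *
d=ctrl.get_image("top");im=d["color"]
hsv=cv2.cvtColor(im,cv2.COLOR_BGR2HSV)
for p in [(256,146),(250,146),(283,153),(290,153),(230,120),(226,125),(306,130),(305,135),(311,128),(260,198),(200,160),(266,118),(243,146)]:
    print(p,im[p[1],p[0]],hsv[p[1],p[0]])
E
```

```text
(256, 146) [ 73  87 103] [ 14  74 103]
(250, 146) [51 62 76] [13 84 76]
(283, 153) [ 74  87 103] [ 13  72 103]
(290, 153) [59 72 88] [13 84 88]
(230, 120) [107 116 120] [ 21  28 120]
(226, 125) [108 117 121] [ 21  27 121]
(306, 130) [159 173 179] [ 21  28 179]
(305, 135) [158 173 179] [ 21  30 179]
(311, 128) [159 173 179] [ 21  28 179]
(260, 198) [59 72 87] [14 82 87]
(200, 160) [161 175 180] [ 22  27 180]
(266, 118) [62 76 93] [14 85 93]
(243, 146) [114 124 128] [ 21  28 128]
```

```bash
cat >> h.py <<'E'
def ends(pts):
    # fitLine + extreme points along it
    l=cv2.fitLine(np.array(pts,np.float32).reshape(-1,1,2),cv2.DIST_HUBER,0,.01,.01).ravel()
    dv,p=l[:2],l[2:];s=(np.array(pts)-p)@dv
    return p+dv*s.min(),p+dv*s.max()
def lines(d,roi=(185,75,345,222)):
    im=d["color"];x0,y0,x1,y1=roi
    g=cv2.cvtColor(im,cv2.COLOR_BGR2GRAY)
    bh=cv2.morphologyEx(g,cv2.MORPH_BLACKHAT,np.ones((1,7),np.uint8))
    m=np.zeros_like(g);m[y0:y1,x0:x1]=((bh>18)&(g<110))[y0:y1,x0:x1]*255
    return m
def tubemask(d,poly):
    h=cv2.cvtColor(d["color"],cv2.COLOR_BGR2HSV)
    m=((h[...,1]>50)&(h[...,0]<19)&(h[...,2]<125)).astype(np.uint8)*255
    k=np.zeros_like(m);cv2.fillConvexPoly(k,poly.astype(np.int32),255)
    return cv2.morphologyEx(m&k,cv2.MORPH_OPEN,np.ones((3,3),np.uint8))
def axisfit(d,c,hz):
    # contour c (px) of tube -> minAreaRect long sides -> tangent planes -> bisector plane at height hz
    c=c.reshape(-1,2).astype(float)
    (ctr,_,_)=cv2.minAreaRect(c.astype(np.float32)); 
    l=cv2.fitLine(c.astype(np.float32).reshape(-1,1,2),cv2.DIST_L2,0,.01,.01).ravel()
    dv,p=l[:2].astype(float),l[2:].astype(float); n=np.array([-dv[1],dv[0]])
    s=(c-p)@dv;u=(c-p)@n;mid=(s.min()+s.max())/2;L=s.max()-s.min()
    N=[];C=None
    for sg in(-1,1):
        k=(abs(s-mid)<.36*L)&(u*sg>0)
        q=cv2.fitLine(c[k].astype(np.float32).reshape(-1,1,2),cv2.DIST_HUBER,0,.01,.01).ravel().astype(float)
        # contour pixels are inside the mask: edge is half a pixel out
        p0=q[2:]+sg*n*.5
        C,v=rays(d,[p0-q[:2]*20,p0+q[:2]*20])
        nn=np.cross(v[0],v[1]);nn/=np.linalg.norm(nn)
        N.append(nn)
    N[1]*=np.sign(N[0]@N[1]); half=np.arccos(np.clip(N[0]@N[1],-1,1))/2
    nb=N[0]+N[1];nb/=np.linalg.norm(nb)
    # axis: points with nb.(X-C)=0, z=hz
    dir=np.array([nb[1],-nb[0],0]);dir/=np.linalg.norm(dir)
    if dir[0]<0:dir=-dir
    P0=onz(d,[p],hz)[0];P0-=nb[:2]@(P0-C)[:2]*0
    e=nb@(P0-C);nh=np.array([nb[0],nb[1],0]);P0=P0-nh*e/(nh@nh)
    dist=np.linalg.norm(np.cross(P0-C,dir))
    return P0,dir,dist*np.sin(half)
E
python3 - <<'E'
from station import ctrl
from h import *
d=ctrl.get_image("top");im=d["color"]
m=lines(d)
n,lab,st,ce=cv2.connectedComponentsWithStats(m)
print(st,ce.round())
cv2.imwrite("pics/m0.png",m)
poly=np.array([[218,77],[342,103],[317,222],[188,191]])
t=tubemask(d,poly);cv2.imwrite("pics/t0.png",np.hstack([t,m])[70:230])
n,lab,st,ce=cv2.connectedComponentsWithStats(t);print(st,ce.round())
E
```

```text
[[     0      0    512    384 195893]
 [   217     86     28    101    172]
 [   267     95      3      2      5]
 [   277     95      5      3      9]
 [   265     97      4      4      9]
 [   278     98      4      3      6]
 [   209    103      1      1      1]
 [   289    103     26    107    128]
 [   337    102      4      1      4]
 [   268    106      1      1      1]
 [   208    108      1      1      1]
 [   207    110      1      2      2]
 [   206    114      1      2      2]
 [   240    115     16     63    104]
 [   205    117      1      3      3]
 [   204    121      1      2      2]
 [   266    121     14     58     87]
 [   290    121      5      1      5]
 [   187    124     17     60    105]
 [   270    125      1      1      1]
 [   269    129      1      2      2]
 [   268    133      1      2      2]
 [   267    137      1      2      2]
 [   266    141      1      2      2]
 [   265    145      1      2      2]
 [   264    150      1      1      1]
 [   294    153      1      1      1]
 [   263    154      1      1      1]
 [   262    158      1      2      2
[... 855 characters left out ...]
 [208. 108.]
 [207. 110.]
 [206. 114.]
 [247. 147.]
 [205. 118.]
 [204. 122.]
 [272. 150.]
 [292. 121.]
 [195. 154.]
 [270. 125.]
 [269. 130.]
 [268. 134.]
 [267. 138.]
 [266. 142.]
 [265. 146.]
 [264. 150.]
 [294. 153.]
 [263. 154.]
 [262. 158.]
 [261. 162.]
 [292. 162.]
 [260. 166.]
 [291. 167.]
 [259. 170.]
 [290. 171.]
 [258. 174.]
 [289. 176.]
 [255. 179.]
 [265. 180.]
 [288. 180.]
 [287. 184.]
 [284. 187.]
 [216. 191.]
 [201. 195.]
 [246. 195.]
 [250. 199.]
 [276. 204.]
 [274. 206.]]
[[     0      0    512    384 193767]
 [   240    114     32     66   1185]
 [   265    120     35     68   1535]
 [   244    194     32     11    121]] [[255. 192.]
 [256. 146.]
 [282. 153.]
 [258. 199.]]
```

Run:
```python
import cv2,numpy as np
m=cv2.imread("pics/t0.png")
a=np.hstack([m[:,180:350],m[:,512+180:512+350]])
cv2.imwrite("pics/t0z.png",cv2.resize(a,None,fx=2.3,fy=2.3))
```

```text
(no output)
```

View pics/t0z.png

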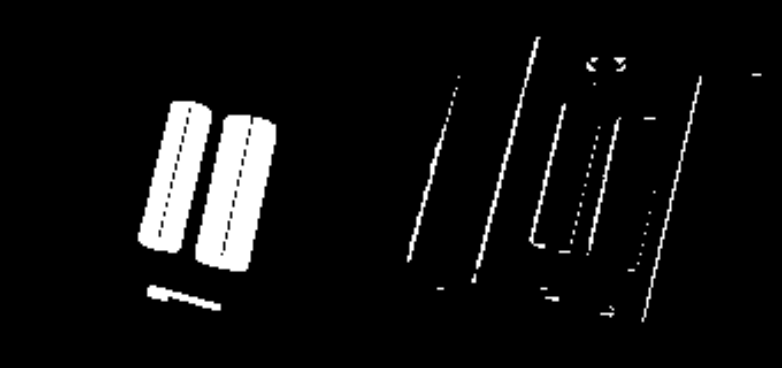

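```bash
cat >> h.py <<'E'
POLY=np.array([[218,77],[342,103],[317,222],[188,191]])
def measure_lines(d):
    m=lines(d);n,lab,st,ce=cv2.connectedComponentsWithStats(m);out=[]
    for i in range(1,n):
        if st[i,3]>90:
            ys,xs=np.where(lab==i);a,b=ends(np.c_[xs,ys]);out.append(onz(d,[a,b],.03))
    return out
def measure_tubes(d,bdir):
    t=cv2.morphologyEx(tubemask(d,POLY),cv2.MORPH_CLOSE,np.ones((3,3),np.uint8))
    cs,_=cv2.findContours(t,cv2.RETR_EXTERNAL,cv2.CHAIN_APPROX_NONE)
    cs=sorted([c for c in cs if cv2.contourArea(c)>600],key=cv2.contourArea)
    out={}
    for nm,c,r in zip(("thin","thick"),cs,(.024,.03)):
        P,dv,rr=axisfit(d,c,.03+r)
        c2=c.reshape(-1,2).astype(float)
        far=onz(d,c2,.03+2*r);near=onz(d,c2,.03)
        sf=((far-P)@dv);sn=((near-P)@dv)
        out[nm]=dict(P=P,dv=dv,r=rr,far=sf.max(),near=sn.min(),r0=r)
    return out
E
cat > meas.py <<'E'
from station import ctrl
from h import *
d=ctrl.get_image("top")
L=measure_lines(d);M=[]
for a in L:
    v=a[1]-a[0]
    if v[0]<0:v=-v
    M.append((a.mean(0),v/np.linalg.norm(v)));print("line mid",a.mean(0).round(4),"len",np.linalg.norm(v).round(4),"ang",np.degrees(np.arctan2(v[1],v[0])).round(2))
M.sort(key=lambda q:-q[0][1])
bx=M[0][1]+M[1][1];bx/=np.linalg.norm(bx);by=np.array([-bx[1],bx[0],0]);B=(M[0][0]+M[1][0])/2
print("spacing",(M[0][0]-M[1][0])@by,"xoff",(M[0][0]-M[1][0])@bx,"bat centre",B.round(4),"ang",np.degrees(np.arctan2(bx[1],bx[0])).round(2))
T=measure_tubes(d,bx)
for k,q in T.items():
    # centre along axis
    c=q["P"]+q["dv"]*(q["far"]+q["near"])/2
    print(k,"r",q["r"].round(4),"len",(q["far"]-q["near"]).round(4),"centre",c.round(4),"bat xy",((c-B)@bx).round(4),((c-B)@by).round(4),"rel ang",np.degrees(np.arctan2(q["dv"]@by,q["dv"]@bx)).round(2))
E
python3 meas.py
```

```text
line mid [0.5881 0.0487 0.03  ] len 0.2723 ang -15.24
line mid [ 0.5306 -0.1324  0.03  ] len 0.2838 ang -15.24
spacing 0.18980355074303454 xoff 0.007838545719631768 bat centre [ 0.5594 -0.0419  0.03  ] ang -15.24
thin r 0.0232 len 0.1578 centre [ 0.5504 -0.0159  0.054 ] bat xy -0.0154 0.0227 rel ang 0.37
thick r 0.0293 len 0.1564 centre [ 0.5288 -0.0809  0.06  ] bat xy -0.0193 -0.0457 rel ang 1.21
```

Run:
```python
from station import ctrl
from h import *
d=ctrl.get_image("top");im=d["color"]
h=cv2.cvtColor(im,cv2.COLOR_BGR2HSV)
m=((h[...,1]<50)&(h[...,2]>85)).astype(np.uint8)*255
k=np.zeros_like(m);k[70:232,178:352]=255;m&=k
m=cv2.morphologyEx(m,cv2.MORPH_CLOSE,np.ones((5,5),np.uint8))
cs,_=cv2.findContours(m,cv2.RETR_EXTERNAL,cv2.CHAIN_APPROX_NONE)
c=max(cs,key=cv2.contourArea);hull=cv2.convexHull(c)
q=cv2.approxPolyDP(hull,8,True).reshape(-1,2);print(q)
P=onz(d,q,.03);print(P.round(4),P.mean(0).round(4))
for i in range(len(P)):print(np.linalg.norm(P[i]-P[i-1]).round(4))
# predicted rectangle overlay
a=np.radians(-15.24);bx=np.array([np.cos(a),np.sin(a),0]);by=np.array([-bx[1],bx[0],0])
R=np.array([.5306,-.1324,.03])  # right line mid
C=R+.095*by;print("C from right",C)
v=im.copy()
v=cv2.resize(v,None,fx=4,fy=4,interpolation=cv2.INTER_CUBIC)
pr=proj(d,[C+sx*.16*bx+sy*.17*by for sx,sy in((-1,-1),(1,-1),(1,1),(-1,1))])
cv2.polylines(v,[np.int32(pr*4+1.5)],True,(0,0,255),1)
for s in(-1,1):
    e=proj(d,[C+s*.095*by-.145*bx,C+s*.095*by+.145*bx]);cv2.polylines(v,[np.int32(e*4+1.5)],False,(255,0,0),1)
cv2.imwrite("pics/ov0.png",v[280:900,720:1400])
```

```text
[[218  75]
 [343 105]
 [316 222]
 [187 191]]
[[ 0.7509  0.0784  0.03  ]
 [ 0.6601 -0.244   0.03  ]
 [ 0.3595 -0.161   0.03  ]
 [ 0.446   0.1605  0.03  ]] [ 0.5542 -0.0415  0.03  ]
0.3158
0.3349
0.3119
0.333
C from right [ 0.55557197 -0.04074084  0.03      ]
```

View pics/ov0.png

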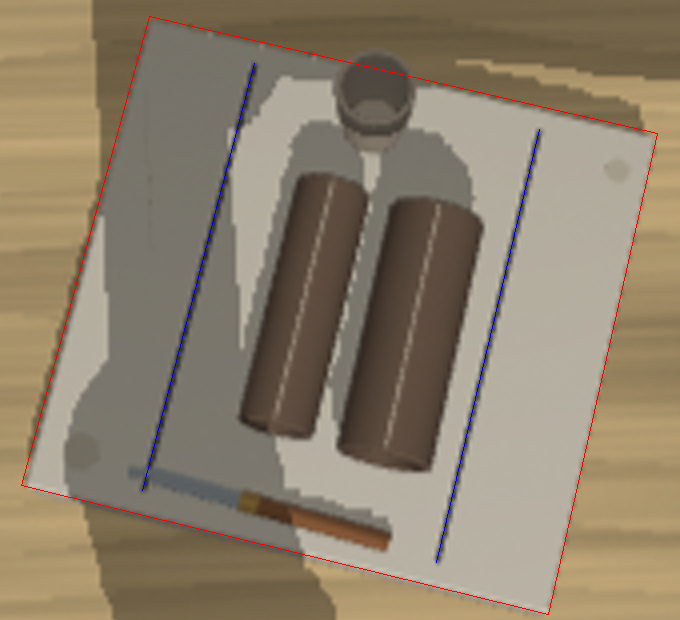

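```bash
cat > mv.py <<'E'
import sys
from station import ctrl
from h import *
from scipy.spatial.transform import Rotation as Ro
C=np.array([.5552,-.0410,.03]);A=np.radians(-15.24)
bx=np.array([np.cos(A),np.sin(A),0]);by=np.array([-bx[1],bx[0],0])
def target(x,y,z,yaw=0):
    # bat x,y ; world z ; yaw deg of tool about world z relative to bat
    c,s=np.cos(np.radians(yaw)),np.sin(np.radians(yaw))
    ty=c*bx+s*by;tz=np.array([0,0,-1.]);tx=np.cross(ty,tz)
    o=ctrl.get_obs();R=Ro.from_rotvec(o["tool_rot"]);p=np.array(o["tool_pos"])
    T=C+x*bx+y*by;T[2]=z
    sh=R.inv().apply(T-p)*100;rv=(R.inv()*Ro.from_matrix(np.c_[tx,ty,tz])).as_rotvec()
    q=p-C
    print("t",round(o["t"],2),"bat pos",(q@bx).round(4),(q@by).round(4),"z",p[2].round(4),"F",np.round(o["contact_force"],2),"open",round(o["opening"],3))
    print("shift cm",sh.round(2),"turn",(np.degrees(rv)/5).round(2))
target(*map(float,sys.argv[1:]))
E
python3 mv.py -.011 .0147 .2; python3 mv.py -.011 .0147 .09
```

```text
t 0.3 bat pos -0.1917 -0.6207 z 0.2309 F [0.33 0.17 0.57] open 0.086
shift cm [ 50.95 -42.04   3.12] turn [-1.000e-02 -0.000e+00 -1.108e+01]
t 0.3 bat pos -0.1917 -0.6207 z 0.2309 F [0.33 0.17 0.57] open 0.086
shift cm [ 50.95 -42.04  14.12] turn [-1.000e-02 -0.000e+00 -1.108e+01]
```

{"method": "apply_moves", "body": {
  "rows": [
    [2,-1.6,0.1,0,0,-0.5],
    [5,-4.1,0.3,0,0,-1.1],
    [9,-7.4,0.6,0,0,-2],
    [13,-10.7,0.8,0,0,-3],
    [17,-14,1.1,0,0,-4],
    [21,-17.3,1.3,0,0,-5],
    [25,-20.6,1.6,0,0,-6],
    [29,-23.9,1.8,0,0,-7],
    [33,-27.2,2.1,0,0,-8],
    [37,-30.5,2.4,0,0,-9],
    [41,-33.8,2.7,0,0,-10],
    [45,-37.1,3,0,0,-10.6],
    [48,-39.6,3.1,0,0,-11],
    [50,-41.3,3.1,0,0,-11.1],
    [50.9,-42,3.1,0,0,-11.1],
    [50.9,-42,3.1,0,0,-11.1],
    [50.9,-42,3.1,0,0,-11.1]
  ],
  "grip": 0
}}

```text
t: 2.0
tool_pos: [0.5477, -0.0253, 0.2001]
tool_rot: [-2.495, -1.908, 0.001]
contact_force: [0.0, 0.2, -0.2]
opening: 0.0854
```

```bash
python3 mv.py -.011 .0147 .09
python3 - <<'E'
from station import ctrl
import cv2,numpy as np
d=ctrl.get_image("side");a=d["color"][60:280,100:360];cv2.imwrite("pics/s1.png",cv2.resize(a,None,fx=2.7,fy=2.7))
d=ctrl.get_image("top");a=d["color"][50:250,150:380];cv2.imwrite("pics/t1.png",cv2.resize(a,None,fx=3,fy=3))
E
```

```text
t 2.0 bat pos -0.0113 0.0132 z 0.2001 F [ 0.03  0.24 -0.23] open 0.085
shift cm [ 0.15  0.04 11.01] turn [-0.01  0.    0.01]
```

View pics/s1.png

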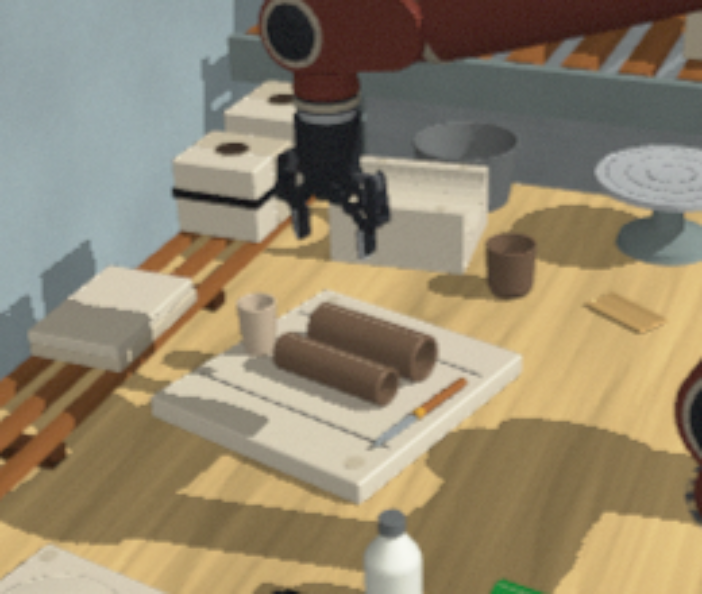

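View pics/t1.png

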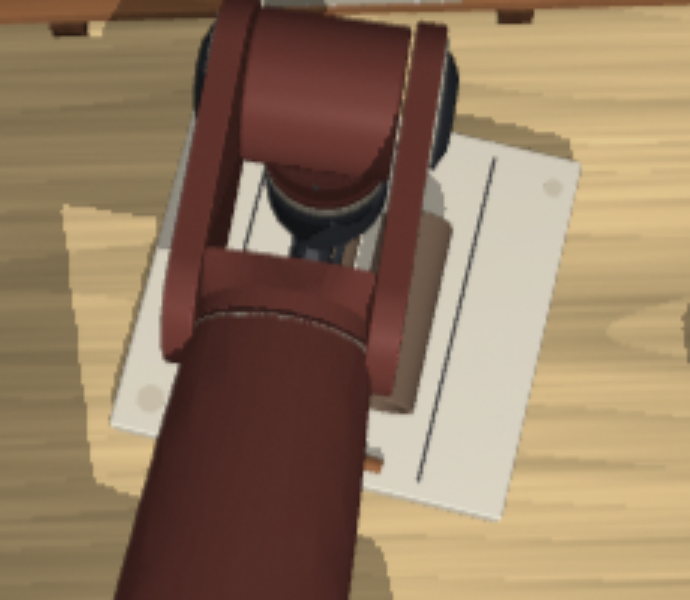

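{"method": "apply_moves", "body": {
  "rows": [
    [0.1,0,2,0,0,0],
    [0.1,0,5,0,0,0],
    [0.1,0,8,0,0,0],
    [0.1,0,10.5,0,0,0],
    [0.1,0,11.8,0,0,0],
    [0.1,0,12.4,0,0,0],
    [0.1,0,12.7,0,0,0],
    [0.1,0,12.7,0,0,0]
  ]
}}

```text
t: 2.9
tool_pos: [0.5485, -0.0252, 0.0742]
tool_rot: [2.497, 1.906, 0.001]
contact_force: [0.1, -0.1, -0.2]
opening: 0.0854
```

```bash
python3 mv.py -.011 .0147 .065
python3 - <<'E'
from station import ctrl
import cv2,numpy as np
d=ctrl.get_image("side");a=d["color"][120:240,150:310];cv2.imwrite("pics/s2.png",cv2.resize(a,None,fx=4.5,fy=4.5))
E
```

```text
t 2.9 bat pos -0.0106 0.0135 z 0.0742 F [ 0.12 -0.14 -0.22] open 0.085
shift cm [ 0.12 -0.04  0.92] turn [ 0.01 -0.   -0.01]
```

View pics/s2.png

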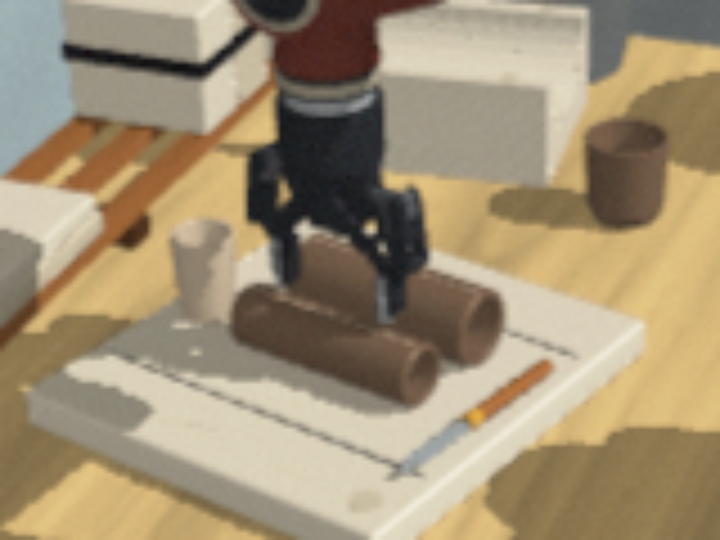

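{"method": "apply_moves", "body": {
  "rows": [
    [0.15,0,0.3,0,0,0],
    [0.15,0,0.6,0,0,0],
    [0.15,0,0.7,0,0,0],
    [0.15,0,0.7,0,0,0]
  ]
}}

```text
t: 3.35
tool_pos: [0.549, -0.0236, 0.0673]
tool_rot: [2.496, 1.906, 0.002]
contact_force: [1.1, 1.0, -0.1]
opening: 0.0855
```

{"method": "apply_moves", "body": {
  "rows": [
    [0,0,0.1,0,0,0],
    [0,0,0.1,0,0,0]
  ]
}}

```text
t: 3.55
tool_pos: [0.5489, -0.0236, 0.0662]
tool_rot: [2.496, 1.906, 0.001]
contact_force: [0.6, -0.6, 0.8]
opening: 0.0855
```

{"method": "apply_moves", "body": {
  "rows": [
    [0,0,0.1,0,0,0],
    [0,0,0.1,0,0,0]
  ]
}}

```text
t: 3.75
tool_pos: [0.5488, -0.0235, 0.065]
tool_rot: [2.496, 1.907, 0.001]
contact_force: [0.2, 0.1, 0.6]
opening: 0.0854
```

{"method": "apply_moves", "body": {
  "rows": [
    [0,0,0.1,0,0,0],
    [0,0,0.1,0,0,0]
  ]
}}

```text
t: 3.95
tool_pos: [0.549, -0.0235, 0.0647]
tool_rot: [2.496, 1.907, 0.001]
contact_force: [-1.2, 1.0, 4.3]
opening: 0.0853
```

{"method": "apply_moves", "body": {
  "rows": [
    [0,0,0.1,0,0,0],
    [0,0,0.1,0,0,0]
  ]
}}

```text
t: 4.15
tool_pos: [0.549, -0.0234, 0.0647]
tool_rot: [-2.496, -1.907, -0.001]
contact_force: [-3.9, 1.2, 7.4]
opening: 0.0857
```

{"method": "apply_moves", "body": {
  "rows": [
    [0.1,0,0.1,0,0,0],
    [0.3,0,0.1,0,0,0],
    [0.6,0,0.1,0,0,0],
    [0.9,0,0.1,0,0,0],
    [1.2,0,0.1,0,0,0],
    [1.5,0,0.1,0,0,0],
    [1.8,0,0.1,0,0,0],
    [2.1,0,0.1,0,0,0],
    [2.4,0,0.1,0,0,0],
    [2.6,0,0.1,0,0,0],
    [2.7,0,0.1,0,0,0]
  ]
}}

```text
t: 5.25
tool_pos: [0.5561, 0.003, 0.0647]
tool_rot: [-2.496, -1.907, -0.0]
contact_force: [-5.3, 1.7, 6.2]
opening: 0.0853
```

```bash
python3 mv.py -.011 .0147 .065
python3 - <<'E'
from station import ctrl
import cv2,numpy as np
d=ctrl.get_image("side");cv2.imwrite("pics/s3raw.png",d["color"]);a=d["color"][120:240,150:310];cv2.imwrite("pics/s3.png",cv2.resize(a,None,fx=4.5,fy=4.5))
E
```

```text
t 5.25 bat pos -0.0107 0.0427 z 0.0647 F [-5.33  1.68  6.19] open 0.085
shift cm [-2.8  -0.03 -0.04] turn [-0.01 -0.01 -0.  ]
```

View pics/s3.png

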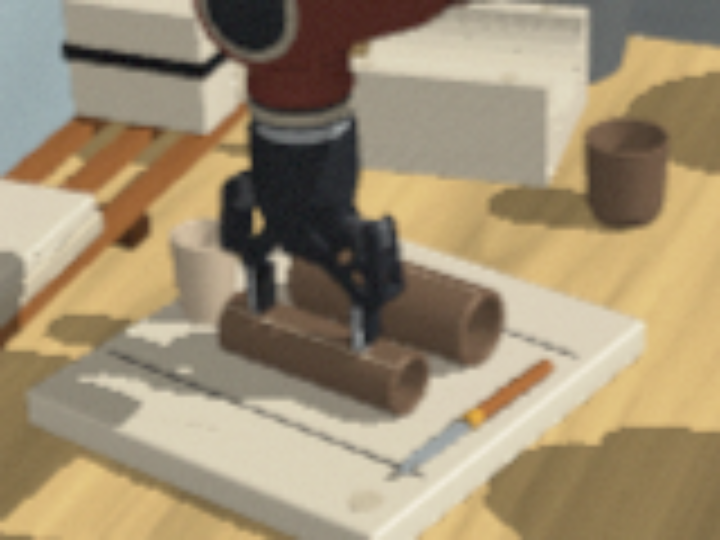

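{"method": "apply_moves", "body": {
  "rows": [
    [0.2,0,0.1,0,0,0],
    [0.5,0,0.1,0,0,0],
    [0.7,0,0.1,0,0,0],
    [0.7,0,0,0,0,0],
    [0.7,0,-0.4,0,0,0],
    [0.3,0,-0.8,0,0,0],
    [-0.4,0,-0.8,0,0,0],
    [-1,0,-0.8,0,0,0],
    [-1,0,-0.5,0,0,0],
    [-1,0,-0.2,0,0,0],
    [-1,0,-0.1,0,0,0],
    [-1,0,0,0,0,0],
    [-1,0,0,0,0,0]
  ]
}}

```text
t: 6.6
tool_pos: [0.5536, -0.0064, 0.0648]
tool_rot: [-2.495, -1.907, -0.001]
contact_force: [-0.3, 0.5, -0.2]
opening: 0.0853
```

```bash
python3 mv.py -.011 .032 .065
python3 - <<'E'
from station import ctrl
import cv2,numpy as np
d=ctrl.get_image("side");cv2.imwrite("pics/s4raw.png",d["color"]);a=d["color"][120:240,150:310];cv2.imwrite("pics/s4.png",cv2.resize(a,None,fx=4.5,fy=4.5))
E
```

```text
t 6.6 bat pos -0.0107 0.033 z 0.0648 F [-0.34  0.49 -0.19] open 0.085
shift cm [-0.1  -0.03 -0.02] turn [-0.01 -0.01  0.  ]
```

View pics/s4.png

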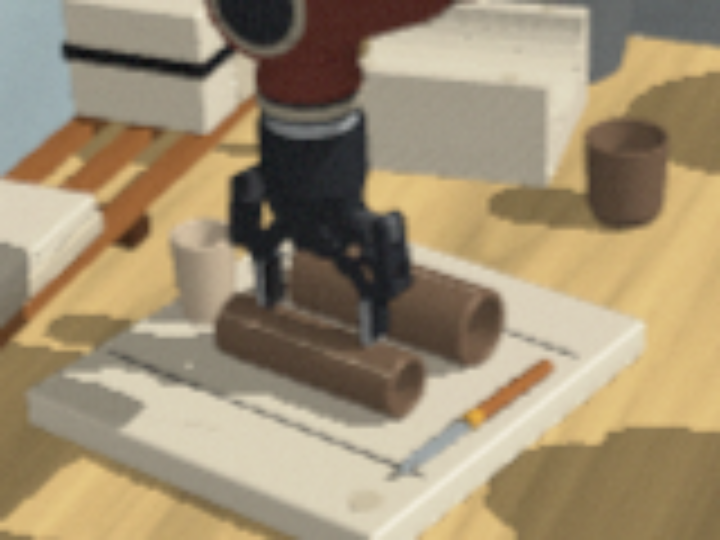

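{"method": "apply_moves", "body": {
  "rows": [
    [0,0,0.1,0,0,0],
    [0.1,0,0.13,0,0,0],
    [0.4,0,0.13,0,0,0],
    [0.7,0,0.13,0,0,0],
    [1.1,0,0.13,0,0,0],
    [1.5,0,0.13,0,0,0],
    [1.9,0,0.13,0,0,0],
    [2.3,0,0.13,0,0,0],
    [2.7,0,0.13,0,0,0],
    [3,0,0.13,0,0,0],
    [3.2,0,0.13,0,0,0],
    [3.2,0,0.1,0,0,0],
    [3.2,0,-0.3,0,0,0],
    [2.8,0,-0.8,0,0,0],
    [2.2,0,-0.8,0,0,0],
    [1.6,0,-0.8,0,0,0],
    [1.5,0,-0.5,0,0,0],
    [1.5,0,-0.2,0,0,0],
    [1.5,0,0,0,0,0],
    [1.5,0,0,0,0,0]
  ]
}}

```text
t: 8.65
tool_pos: [0.5575, 0.0082, 0.0648]
tool_rot: [-2.495, -1.907, -0.001]
contact_force: [-1.3, -0.2, 2.1]
opening: 0.0854
```

```bash
python3 mv.py -.011 .048 .065
cat > side.py <<'E'
import sys
from station import ctrl
from h import *
C=np.array([.5552,-.0410,.03]);A=np.radians(-15.24)
bx=np.array([np.cos(A),np.sin(A),0]);by=np.array([-bx[1],bx[0],0])
d=ctrl.get_image("side")
v=cv2.resize(d["color"],None,fx=5,fy=5,interpolation=cv2.INTER_CUBIC)
# overlay predicted end circles of tubes at given bat y
for y,r,xc,col in((float(sys.argv[2]),.024,-.011,(0,255,0)),(float(sys.argv[3]),.03,-.015,(255,255,0))):
    for s in(-.08,.08):
        th=np.linspace(0,2*np.pi,40)
        P=C+(xc+s)*bx+np.outer(y+r*np.cos(th),by)+np.outer(r+r*np.sin(th),[0,0,1])
        cv2.polylines(v,[np.int32(proj(d,P)*5+2)],True,col,1)
cv2.imwrite("pics/"+sys.argv[1]+".png",v[630:1190,770:1550])
E
python3 side.py s5 .056 -.0457
```

```text
t 8.65 bat pos -0.0107 0.0481 z 0.0648 F [-1.34 -0.18  2.09] open 0.085
shift cm [-0.01 -0.03 -0.02] turn [-0.01 -0.01  0.  ]
```

View pics/s5.png

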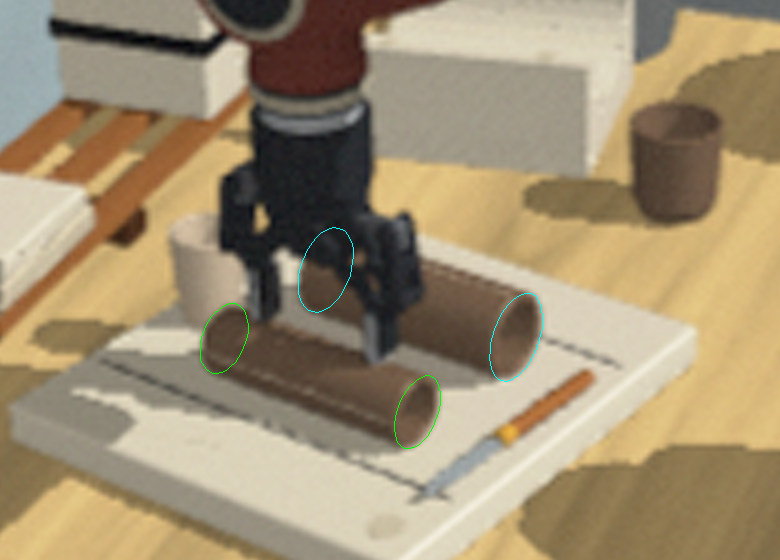

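{"method": "apply_moves", "body": {
  "rows": [
    [0,0,0.1,0,0,0],
    [0.1,0,0.13,0,0,0],
    [0.4,0,0.13,0,0,0],
    [0.7,0,0.13,0,0,0],
    [1.1,0,0.13,0,0,0],
    [1.5,0,0.13,0,0,0],
    [1.9,0,0.13,0,0,0],
    [2.3,0,0.13,0,0,0],
    [2.7,0,0.13,0,0,0],
    [3,0,0.13,0,0,0],
    [3.2,0,0.13,0,0,0],
    [3.2,0,0.1,0,0,0],
    [3.2,0,-0.3,0,0,0],
    [2.8,0,-0.8,0,0,0],
    [2.2,0,-0.8,0,0,0],
    [1.6,0,-0.8,0,0,0],
    [1.5,0,-0.5,0,0,0],
    [1.5,0,-0.2,0,0,0],
    [1.5,0,0,0,0,0],
    [1.5,0,0,0,0,0]
  ]
}}

```text
t: 10.7
tool_pos: [0.5615, 0.0228, 0.0648]
tool_rot: [-2.495, -1.907, -0.0]
contact_force: [-1.0, 0.6, 0.3]
opening: 0.0856
```

```bash
python3 mv.py -.011 .064 .065; python3 side.py s6 .072 -.0457
```

```text
t 10.7 bat pos -0.0107 0.0632 z 0.0648 F [-1.01  0.63  0.35] open 0.086
shift cm [ 0.08 -0.03 -0.02] turn [-0.01 -0.01  0.01]
```

View pics/s6.png

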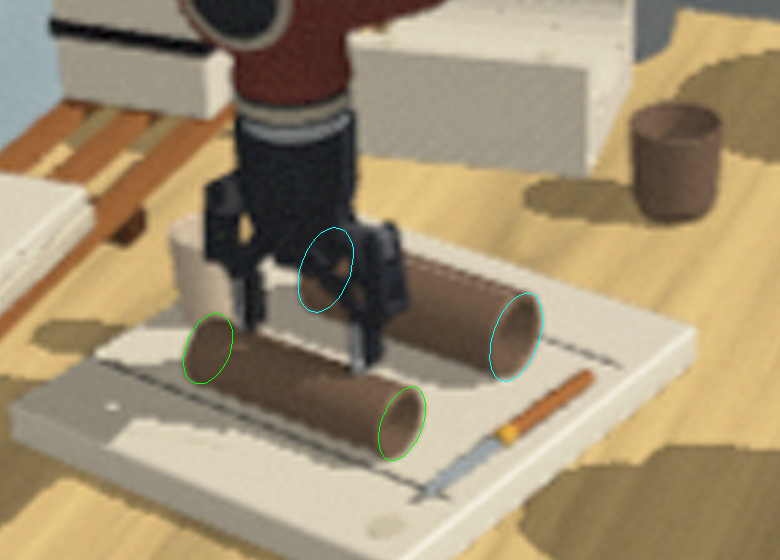

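{"method": "apply_moves", "body": {
  "rows": [
    [0,0,0.1,0,0,0],
    [0.1,0,0.13,0,0,0],
    [0.4,0,0.13,0,0,0],
    [0.7,0,0.13,0,0,0],
    [1.1,0,0.13,0,0,0],
    [1.5,0,0.13,0,0,0],
    [1.9,0,0.13,0,0,0],
    [2.3,0,0.13,0,0,0],
    [2.7,0,0.13,0,0,0],
    [3,0,0.13,0,0,0],
    [3.2,0,0.13,0,0,0],
    [3.2,0,0.1,0,0,0],
    [3.2,0,-0.3,0,0,0],
    [2.8,0,-0.8,0,0,0],
    [2.3,0,-0.8,0,0,0],
    [1.9,0,-0.8,0,0,0],
    [1.9,0,-0.5,0,0,0],
    [1.9,0,-0.2,0,0,0],
    [1.9,0,0,0,0,0],
    [1.9,0,0,0,0,0]
  ]
}}

```text
t: 12.75
tool_pos: [0.5665, 0.0413, 0.0648]
tool_rot: [-2.495, -1.907, -0.0]
contact_force: [-1.6, -0.1, 1.9]
opening: 0.0855
```

```bash
python3 mv.py -.011 .082 .065; python3 side.py s7 .088 -.0457
```

```text
t 12.75 bat pos -0.0108 0.0824 z 0.0648 F [-1.57 -0.08  1.91] open 0.086
shift cm [-0.04 -0.02 -0.02] turn [-0.01 -0.01  0.01]
```

View pics/s7.png

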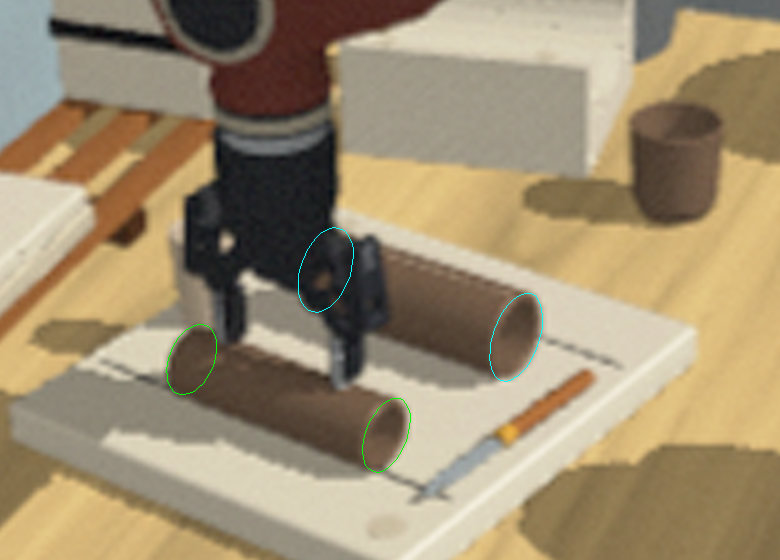

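{"method": "apply_moves", "body": {
  "rows": [
    [0,0,0.1,0,0,0],
    [0.1,0,0.13,0,0,0],
    [0.3,0,0.13,0,0,0],
    [0.6,0,0.13,0,0,0],
    [0.9,0,0.13,0,0,0],
    [1.2,0,0.13,0,0,0],
    [1.4,0,0.13,0,0,0],
    [1.4,0,0.13,0,0,0],
    [1.4,0,0,0,0,0],
    [1.4,0,-0.4,0,0,0],
    [1.4,0,-1.5,0,0,0],
    [0.9,0,-4,0,0,0],
    [-1,0,-6,0,0,0],
    [-5,-0.2,-6,0,0,0],
    [-9,-0.4,-6,0,0,0],
    [-12,-0.4,-6,0,0,0],
    [-12,-0.4,-6,0,0,0]
  ]
}}

```text
t: 14.5
tool_pos: [0.5307, -0.0764, 0.1255]
tool_rot: [-2.5, -1.903, -0.0]
contact_force: [0.0, 0.3, -0.8]
opening: 0.0853
```

```bash
python3 mv.py -.015 -.0377 .077; python3 side.py s8 .095 -.0457
python3 - <<'E'
from station import ctrl
import cv2
d=ctrl.get_image("top");cv2.imwrite("pics/t8raw.png",d["color"]);a=d["color"][65:230,180:350];cv2.imwrite("pics/t8.png",cv2.resize(a,None,fx=3.5,fy=3.5,interpolation=cv2.INTER_CUBIC))
E
```

```text
t 14.5 bat pos -0.0143 -0.0406 z 0.1255 F [ 0.02  0.26 -0.79] open 0.085
shift cm [ 0.29 -0.07  4.85] turn [-0.   -0.   -0.04]
```

View pics/s8.png

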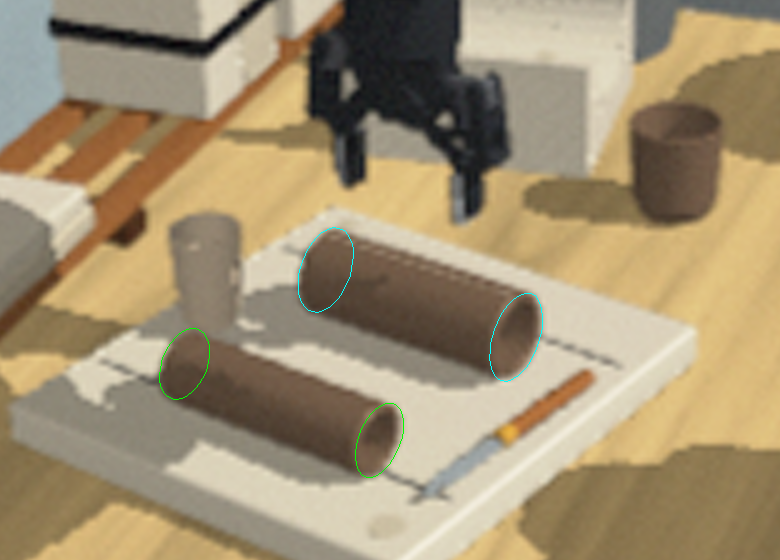

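View pics/t8.png

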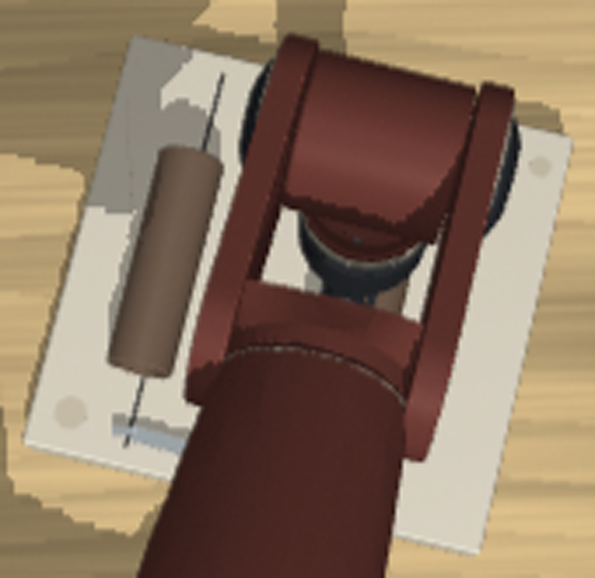

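```bash
cat > m1.py <<'E'
import sys
from station import ctrl
from h import *
C=np.array([.5552,-.0410,.03]);A=np.radians(-15.24)
bx=np.array([np.cos(A),np.sin(A),0]);by=np.array([-bx[1],bx[0],0])
d=ctrl.get_image("top");h=cv2.cvtColor(d["color"],cv2.COLOR_BGR2HSV)
t=((h[...,1]>50)&(h[...,0]<19)&(h[...,0]>8)&(h[...,2]<125)).astype(np.uint8)*255
for nm,r,y in(("thin",.024,.095),("thick",.03,float(sys.argv[1]))):
    px=proj(d,[C+sx*.12*bx+(y+sy*.048)*by+np.array([0,0,r]) for sx,sy in((-1,-1),(1,-1),(1,1),(-1,1))])
    k=np.zeros_like(t);cv2.fillConvexPoly(k,px.astype(np.int32),255)
    m=cv2.morphologyEx(t&k,cv2.MORPH_CLOSE,np.ones((3,3),np.uint8));m=cv2.morphologyEx(m,cv2.MORPH_OPEN,np.ones((5,5),np.uint8))
    cs,_=cv2.findContours(m,cv2.RETR_EXTERNAL,cv2.CHAIN_APPROX_NONE);c=max(cs,key=cv2.contourArea)
    P,dv,rr=axisfit(d,c,.03+r);c2=c.reshape(-1,2).astype(float)
    f=((onz(d,c2,.03+2*r)-P)@dv).max();n=((onz(d,c2,.03)-P)@dv).min();q=P+dv*(f+n)/2
    print(nm,"r",rr.round(4),"len",(f-n).round(4),"bat xy",((q-C)@bx).round(4),((q-C)@by).round(4),"ang",np.degrees(np.arctan2(dv@by,dv@bx)).round(2))
E
python3 m1.py -.0457
```

```text
thin r 0.0228 len 0.1576 bat xy -0.0114 0.0974 ang 0.37
thick r 0.0067 len 0.0103 bat xy -0.0015 -0.0664 ang 57.73
```

```bash
cat > m2.py <<'E'
import sys
from station import ctrl
from h import *
C=np.array([.5552,-.0410,.03]);A=np.radians(-15.24)
bx=np.array([np.cos(A),np.sin(A),0]);by=np.array([-bx[1],bx[0],0])
d=ctrl.get_image("side");h=cv2.cvtColor(d["color"],cv2.COLOR_BGR2HSV)
print(h[int(sys.argv[4]),int(sys.argv[3])] if len(sys.argv)>4 else "")
t=((h[...,1]>60)&(h[...,0]<19)&(h[...,2]<125)).astype(np.uint8)*255
for nm,r,y in(("thin",.024,float(sys.argv[1])),("thick",.03,float(sys.argv[2]))):
    px=proj(d,[C+sx*bx+(y+sy)*by+np.array([0,0,z]) for sx in(-.12,.1) for sy in (-.035,.035) for z in (0,.065)])
    k=np.zeros_like(t);cv2.fillConvexPoly(k,cv2.convexHull(px.astype(np.int32)),255)
    m=cv2.morphologyEx(t&k,cv2.MORPH_CLOSE,np.ones((3,3),np.uint8));m=cv2.morphologyEx(m,cv2.MORPH_OPEN,np.ones((3,3),np.uint8))
    cs,_=cv2.findContours(m,cv2.RETR_EXTERNAL,cv2.CHAIN_APPROX_NONE);c=max(cs,key=cv2.contourArea)
    P,dv,rr=axisfit(d,c,.03+r);q=P+dv*((C+y*by-P)@dv)
    print(nm,"r",rr.round(4),"bat y",((q-C)@by).round(4),"ang",np.degrees(np.arctan2(dv@by,dv@bx)).round(2))
# pencil line in side view
g=cv2.cvtColor(d["color"],cv2.COLOR_BGR2GRAY)
v=d["color"].copy();cs and cv2.drawContours(v,[c],-1,(0,0,255),1)
e=proj(d,[C+s*.095*by+x*bx for s in(1,-1) for x in(-.145,.145)]);v=cv2.resize(v,None,fx=5,fy=5,interpolation=cv2.INTER_CUBIC)
for i in(0,2):cv2.line(v,tuple(int(a*5+2) for a in e[i]),tuple(int(a*5+2) for a in e[i+1]),(255,0,0),1)
cv2.imwrite("pics/m2.png",v[630:1190,770:1550])
E
python3 m2.py .095 -.0457
python3 - <<'E'
from h import *
# line visible in t8raw
im=cv2.imread("pics/t8raw.png");g=cv2.cvtColor(im,cv2.COLOR_BGR2GRAY)
bh=cv2.morphologyEx(g,cv2.MORPH_BLACKHAT,np.ones((1,7),np.uint8)).astype(float)
pts=[]
for r in list(range(88,107))+list(range(176,186)):
    lo,hi=(232,246) if r<120 else (214,226)
    w=bh[r,lo:hi];w=np.where(w>15,w,0)
    if w.sum()>0:pts.append(((w*np.arange(lo,hi)).sum()/w.sum(),r))
pts=np.array(pts);np.save("/tmp/pts.npy",pts);print(len(pts))
from station import ctrl
d=ctrl.get_image("top");a,b=ends(pts);P=onz(d,[a,b],.03)
C=np.array([.5552,-.0410,.03]);A=np.radians(-15.24)
bx=np.array([np.cos(A),np.sin(A),0]);by=np.array([-bx[1],bx[0],0])
print("line bat y at ends",((P-C)@by).round(4),((P-C)@bx).round(3))
E
```

```text
thin r 0.0188 bat y 0.0971 ang -0.11
thick r 0.032 bat y -0.0436 ang 1.83
29
line bat y at ends [0.0952 0.0951] [-0.125  0.138]
```

View pics/m2.png

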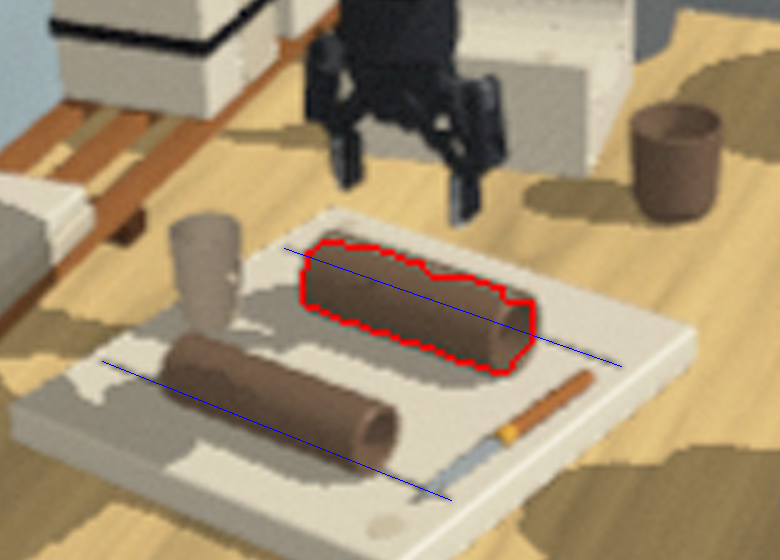

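{"method": "apply_moves", "body": {
  "rows": [
    [0.1,0,1,0,0,0],
    [0.3,0,2.5,0,0,0],
    [0.3,0,3.8,0,0,0],
    [0.3,0,4.3,0,0,0],
    [0.3,0,4.6,0,0,0],
    [0.3,0,4.7,0,0,0],
    [0.3,0,4.8,0,0,0],
    [0.3,0,4.9,0,0,0],
    [0.3,0,4.9,0,0,0]
  ]
}}

```text
t: 15.65
tool_pos: [0.5327, -0.0699, 0.0764]
tool_rot: [-2.494, -1.909, -0.002]
contact_force: [0.3, 0.8, 0.6]
opening: 0.0852
```

```bash
python3 mv.py -.015 -.0377 .077
```

```text
t 15.65 bat pos -0.0141 -0.0338 z 0.0764 F [0.27 0.8  0.56] open 0.085
shift cm [-0.39 -0.09 -0.06] turn [ 0.   -0.01  0.02]
```

{"method": "apply_moves", "body": {
  "rows": [
    [0,0,-0.4,0,0,0],
    [-0.4,0,-0.4,0,0,0],
    [-0.5,0,-0.2,0,0,0],
    [-0.5,0,-0.05,0,0,0],
    [-0.5,0,0,0,0,0],
    [-0.5,0,0.05,0,0,0],
    [-0.5,0,0.05,0,0,0]
  ]
}}

```text
t: 16.35
tool_pos: [0.5314, -0.0747, 0.0766]
tool_rot: [-2.494, -1.909, -0.002]
contact_force: [-2.1, 0.8, 5.1]
opening: 0.0857
```

```bash
python3 mv.py -.015 -.0377 .077
```

```text
t 16.35 bat pos -0.0141 -0.0388 z 0.0766 F [-2.09  0.82  5.14] open 0.086
shift cm [ 0.11 -0.09 -0.04] turn [-0.   -0.01  0.02]
```

{"method": "apply_moves", "body": {
  "rows": [
    [0,0,0.1,0,0,0],
    [-0.1,0,0.15,0,0,0],
    [-0.4,0,0.15,0,0,0.05],
    [-0.7,0,0.15,0,0,0.1],
    [-1.1,0,0.15,0,0,0.15],
    [-1.5,0,0.15,0,0,0.2],
    [-1.9,0,0.15,0,0,0.25],
    [-2.3,0,0.15,0,0,0.3],
    [-2.7,0,0.15,0,0,0.3],
    [-3,0,0.15,0,0,0.3],
    [-3.2,0,0.15,0,0,0.3],
    [-3.2,0,0.1,0,0,0.3],
    [-3.2,0,-0.3,0,0,0.3],
    [-2.8,0,-0.8,0,0,0],
    [-2.2,0,-0.8,0,0,0],
    [-1.6,0,-0.8,0,0,0],
    [-1.5,0,-0.5,0,0,0],
    [-1.5,0,-0.2,0,0,0],
    [-1.5,0,0,0,0,0],
    [-1.5,0,0,0,0,0]
  ]
}}

```text
t: 18.35
tool_pos: [0.5275, -0.0892, 0.0768]
tool_rot: [-2.494, -1.909, -0.001]
contact_force: [-1.8, 0.3, 2.3]
opening: 0.0849
```

```bash
python3 mv.py -.015 -.0537 .077;python3 side.py s9 .0965 -.0617
```

```text
t 18.35 bat pos -0.014 -0.0538 z 0.0768 F [-1.76  0.28  2.33] open 0.085
shift cm [ 0.01 -0.1  -0.02] turn [-0.   -0.01  0.02]
```

View pics/s9.png

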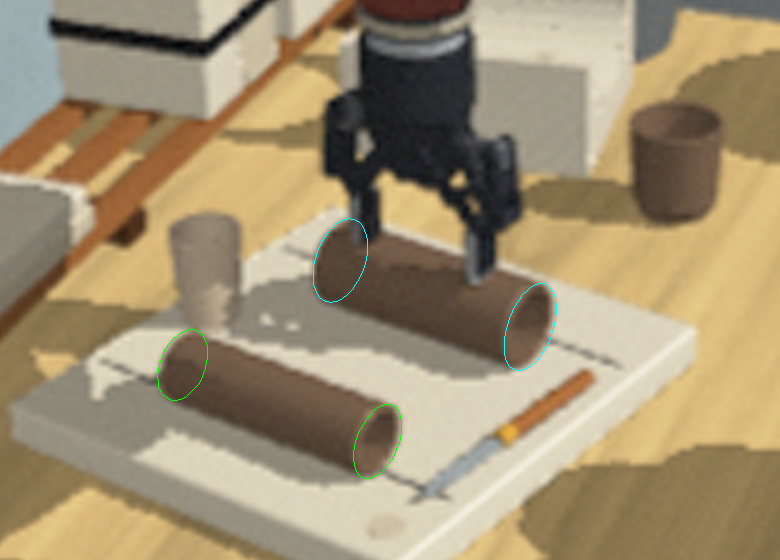

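{"method": "apply_moves", "body": {
  "rows": [
    [0,0,0.1,0,0,0],
    [-0.1,0,0.15,0,0,0],
    [-0.4,0,0.15,0,0,0.05],
    [-0.7,0,0.15,0,0,0.1],
    [-1.1,0,0.15,0,0,0.15],
    [-1.5,0,0.15,0,0,0.2],
    [-1.9,0,0.15,0,0,0.25],
    [-2.3,0,0.15,0,0,0.3],
    [-2.7,0,0.15,0,0,0.3],
    [-3,0,0.15,0,0,0.3],
    [-3.2,0,0.15,0,0,0.3],
    [-3.2,0,0.1,0,0,0.3],
    [-3.2,0,-0.3,0,0,0.3],
    [-2.8,0,-0.8,0,0,0],
    [-2.2,0,-0.8,0,0,0],
    [-1.6,0,-0.8,0,0,0],
    [-1.5,0,-0.5,0,0,0],
    [-1.5,0,-0.2,0,0,0],
    [-1.5,0,0,0,0,0],
    [-1.5,0,0,0,0,0]
  ]
}}

```text
t: 20.4
tool_pos: [0.5235, -0.1038, 0.0767]
tool_rot: [-2.494, -1.908, -0.001]
contact_force: [-0.9, 0.7, 1.2]
opening: 0.0854
```

```bash
python3 mv.py -.015 -.0697 .077;python3 side.py s10 .095 -.0777
```

```text
t 20.4 bat pos -0.0141 -0.0689 z 0.0767 F [-0.92  0.72  1.24] open 0.085
shift cm [-0.08 -0.09 -0.03] turn [-0.01 -0.01  0.02]
```

View pics/s10.png

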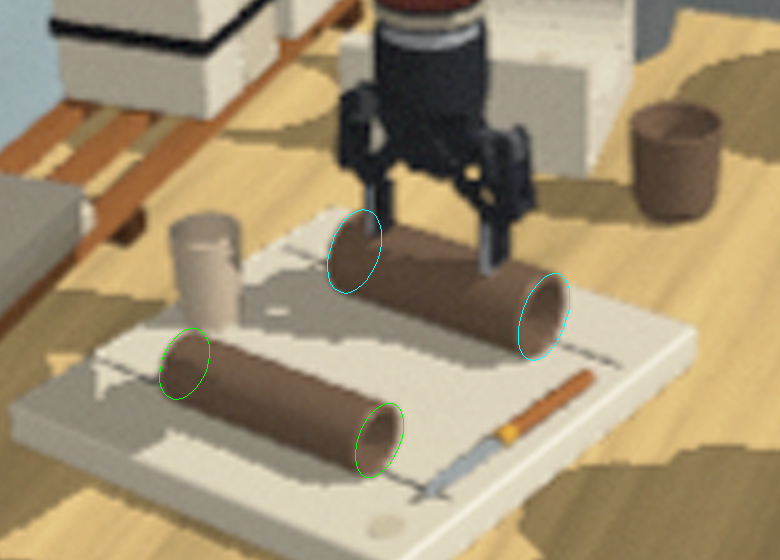

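{"method": "apply_moves", "body": {
  "rows": [
    [0,0,0.1,0,0,0],
    [-0.1,0,0.15,0,0,0],
    [-0.4,0,0.15,0,0,0],
    [-0.7,0,0.15,0,0,0],
    [-1.1,0,0.15,0,0,0],
    [-1.5,0,0.15,0,0,0],
    [-1.9,0,0.15,0,0,0],
    [-2.3,0,0.15,0,0,0],
    [-2.7,0,0.15,0,0,0],
    [-3,0,0.15,0,0,0],
    [-3.2,0,0.15,0,0,0],
    [-3.3,0,0.1,0,0,0],
    [-3.3,0,-0.3,0,0,0],
    [-3.3,0,-2,0,0,0],
    [-3.3,0,-6,0,0,0],
    [-5,-1,-10,0,0,0],
    [-8,-3,-13,0,0,0],
    [-12,-6,-13,0,0,0],
    [-16,-9,-13,0,0,0],
    [-20,-12,-13,0,0,0]
  ]
}}

```text
t: 22.45
tool_pos: [0.3541, -0.2664, 0.2067]
tool_rot: [-2.494, -1.91, -0.001]
contact_force: [-0.1, -0.1, -0.0]
opening: 0.0851
```

{"method": "apply_moves", "body": {
  "rows": [
    [-4,-3,0,0,0,0],
    [-8,-6,0,0,0,0],
    [-12,-9,0,0,0,0],
    [-16,-12,0,0,0,0],
    [-18,-14,0,0,0,0]
  ]
}}

```text
t: 22.95
tool_pos: [0.1694, -0.4053, 0.2066]
tool_rot: [2.496, 1.907, -0.001]
contact_force: [0.8, -0.3, 0.5]
opening: 0.0854
```

```bash
python3 m1.py -.094; python3 mv.py -.015 -.0697 .077;python3 side.py s11 .095 -.095;python3 - <<'E'
from station import ctrl
import cv2
d=ctrl.get_image("top");cv2.imwrite("pics/t11raw.png",d["color"]);a=d["color"][65:230,180:350];cv2.imwrite("pics/t11.png",cv2.resize(a,None,fx=3.5,fy=3.5,interpolation=cv2.INTER_CUBIC))
E
```

```text
thin r 0.0229 len 0.1571 bat xy -0.0117 0.0975 ang 0.3
thick r 0.03 len 0.1576 bat xy -0.0136 -0.0939 ang 0.6
t 23.0 bat pos -0.2783 -0.4546 z 0.2065 F [-1.86 -0.81 -0.45] open 0.086
shift cm [38.59 26.25 12.82] turn [-0.02  0.02 -0.03]
```

View pics/s11.png

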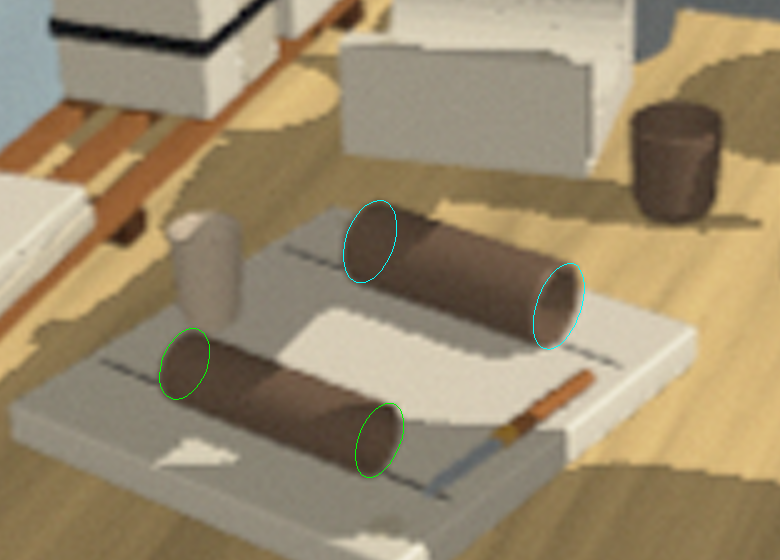

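View pics/t11.png

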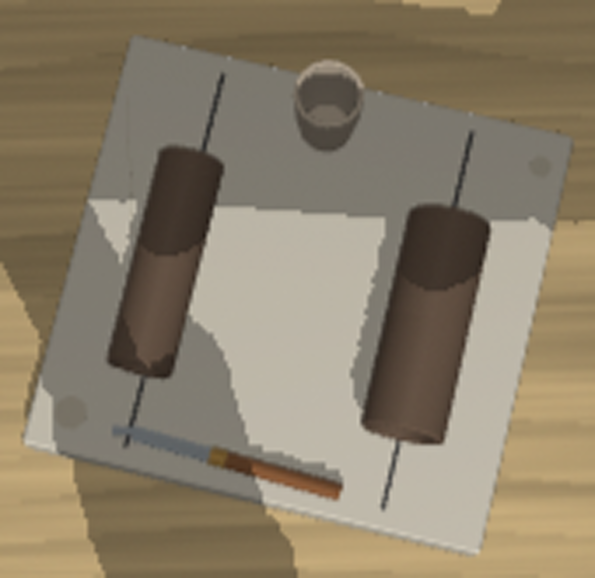

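```bash
python3 mv.py -.0115 .0995 .2
```

```text
t 23.1 bat pos -0.2754 -0.4516 z 0.2062 F [ 1.32 -0.57 -0.02] open 0.085
shift cm [55.14 26.32  0.69] turn [ 0.   -0.01 -0.02]
```

{"method": "apply_moves", "body": {
  "rows": [
    [2,1,0,0,0,0],
    [6,2.9,0.1,0,0,0],
    [10.2,4.9,0.1,0,0,0],
    [14.4,6.9,0.1,0,0,0],
    [18.6,8.9,0.2,0,0,0],
    [22.8,10.9,0.2,0,0,0],
    [27,12.9,0.3,0,0,0],
    [31.2,14.9,0.4,0,0,0],
    [35.4,16.9,0.5,0,0,0],
    [39.6,18.9,0.6,0,0,0],
    [43.8,20.9,0.6,0,0,0],
    [48,22.9,0.7,0,0,0],
    [52,24.8,0.7,0,0,0],
    [54.5,26,2,0,0,0],
    [55.1,26.3,6,0,0,0],
    [55.1,26.3,10,0,0,0],
    [55.1,26.3,12,0,0,0],
    [55.1,26.3,12.5,0,0,0],
    [55.1,26.3,12.5,0,0,0]
  ]
}}

```text
t: 25.0
tool_pos: [0.5693, 0.0588, 0.0812]
tool_rot: [-2.495, -1.906, 0.0]
contact_force: [0.4, 0.4, 0.3]
opening: 0.0856
```

```bash
python3 mv.py -.0115 .0995 .065
```

```text
t 25.0 bat pos -0.0126 0.1 z 0.0812 F [0.42 0.37 0.31] open 0.086
shift cm [-0.05  0.11  1.62] turn [-0.02 -0.01 -0.  ]
```

Down gently, roll back 4 mm at the fingertip (2 mm of tube), and lift.

{"method": "apply_moves", "body": {
  "rows": [
    [0,0,0.6,0,0,0],
    [0,0,1.2,0,0,0],
    [0,0,1.5,0,0,0],
    [0,0,1.6,0,0,0],
    [0,0,1.7,0,0,0],
    [0,0,1.77,0,0,0],
    [0,0,1.77,0,0,0]
  ]
}}

```text
t: 25.7
tool_pos: [0.5696, 0.059, 0.0648]
tool_rot: [-2.495, -1.906, -0.0]
contact_force: [-3.9, 1.2, 5.4]
opening: 0.0854
```

```bash
python3 mv.py -.0115 .0955 .065
```

```text
t 25.7 bat pos -0.0124 0.1003 z 0.0648 F [-3.9   1.17  5.39] open 0.085
shift cm [-0.48  0.09 -0.02] turn [-0.01 -0.01 -0.  ]
```

{"method": "apply_moves", "body": {
  "rows": [
    [-0.1,0,0.13,0,0,0],
    [-0.2,0,0.13,0,0,0],
    [-0.3,0,0.13,0,0,0],
    [-0.4,0,0.13,0,0,0],
    [-0.4,0,0.13,0,0,0],
    [-0.4,0,0,0,0,0],
    [-0.4,0,-0.4,0,0,0],
    [-0.4,0,-2,0,0,0],
    [-0.4,0,-6,0,0,0],
    [-0.5,0,-10,0,0,0],
    [-2,-1,-13,0,0,0],
    [-6,-3,-13.5,0,0,0],
    [-10,-5,-13.5,0,0,0],
    [-14,-7,-13.5,0,0,0],
    [-18,-9,-13.5,0,0,0],
    [-22,-11,-13.5,0,0,0],
    [-26,-13,-13.5,0,0,0],
    [-30,-15,-13.5,0,0,0],
    [-34,-17,-13.5,0,0,0],
    [-38,-19,-13.5,0,0,0]
  ]
}}

```text
t: 27.7
tool_pos: [0.2853, -0.2591, 0.2011]
tool_rot: [2.495, 1.907, 0.0]
contact_force: [0.2, -1.0, -0.3]
opening: 0.0854
```

{"method": "apply_moves", "body": {
  "rows": [
    [-4,-2,0,0,0,0],
    [-8,-4,0,0,0,0],
    [-12,-6,0,0,0,0],
    [-15,-7,0,0,0,0],
    [-15,-7,0,0,0,0]
  ]
}}

```text
t: 28.2
tool_pos: [0.1761, -0.3879, 0.2025]
tool_rot: [2.499, 1.899, -0.002]
contact_force: [-0.5, 0.4, -0.1]
opening: 0.0856
```

```bash
python3 m1.py -.094; python3 mv.py -.015 -.0697 .077;python3 side.py s12 .095 -.095;python3 - <<'E'
from station import ctrl
import cv2
d=ctrl.get_image("top");cv2.imwrite("pics/t12raw.png",d["color"]);a=d["color"][65:230,180:350];cv2.imwrite("pics/t12.png",cv2.resize(a,None,fx=3.5,fy=3.5,interpolation=cv2.INTER_CUBIC))
E
```

```text
thin r 0.0237 len 0.1576 bat xy -0.0114 0.0955 ang 0.45
thick r 0.0296 len 0.1581 bat xy -0.0133 -0.0939 ang 0.56
t 28.25 bat pos -0.2738 -0.4328 z 0.2022 F [-0.73  1.    0.6 ] open 0.086
shift cm [36.42 25.74 12.51] turn [ 0.02  0.02 -0.04]
```

View pics/t12.png

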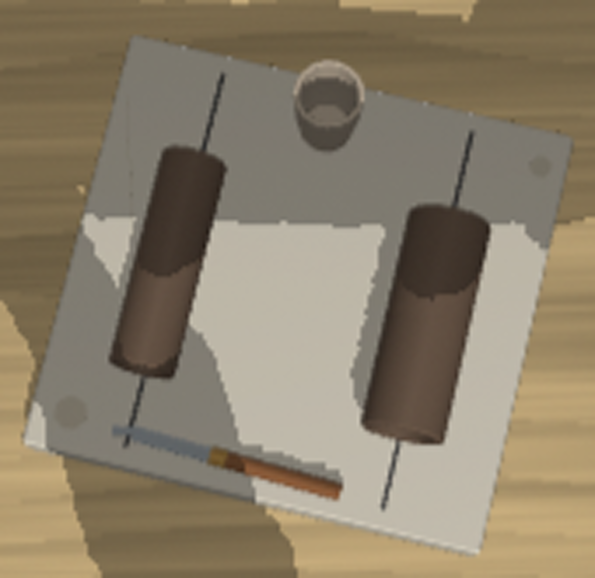

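View pics/s12.png

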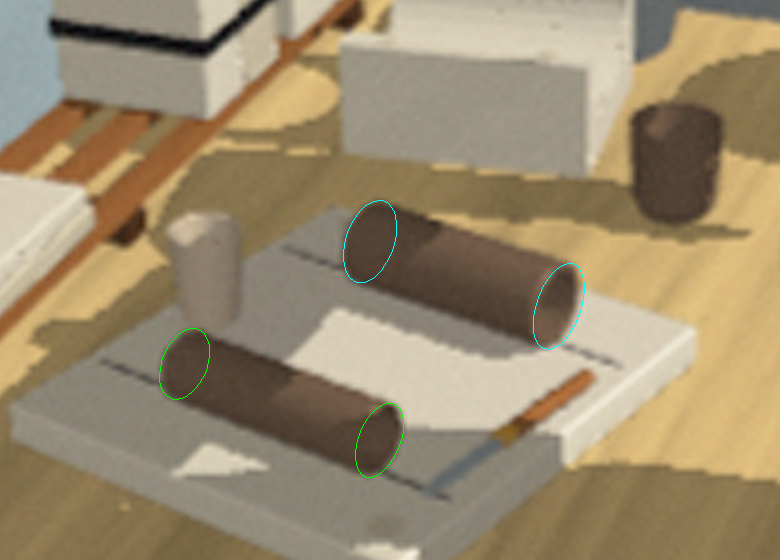

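{"method": "apply_moves", "body": {
  "rows": [
    [0,0,0,0,0,0],
    [0,0,0,0,0,0],
    [0,0,0,0,0,0]
  ]
}}

```text
t: 28.65
tool_pos: [0.179, -0.3848, 0.2019]
tool_rot: [2.493, 1.908, 0.0]
contact_force: [-0.7, -0.3, -0.3]
opening: 0.0852
```

```bash
python3 -c "
from station import ctrl
print(ctrl.finish_job())"
```

```text
the job is handed in; nothing more can be done
None
```

I rolled both tubes apart onto their pencil lines, the thin tube to the left and the thick tube to the right. I handed the job in at about 28.7 s. The work was done in short strokes with both open fingertips on top of each tube, at roughly 5–7 N. The thin tube went about 2 mm too far, so I rolled it back once.

My last check used the top view:

| Tube | Off its line | Angle to its line | Offset along its line, towards the near end |
|---|---|---|---|
| thin | 0.5 mm | 0.45° | about 11 mm |
| thick | 1 mm (short of the line) | 0.56° | about 13 mm |

- **Along the lines:** the offsets towards the near end were there from the start. Rolling straight does not change them, and I did not drag the tubes to correct them.
- **Side view:** outlines drawn at the line positions matched both tubes. An earlier attempt to measure the tubes from side-view colour masks was unreliable (it gave wrong radii), so I did not rely on it.
- **Everything else:** the beaker, knife and cup look unmoved in the pictures. I did not check the brush, bottle and rib again at the end, but the arm stayed well above the bench and away from the brush and bottle. It stood clear of the bat when I handed in.

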